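# Hang up the push block, release the catch and hold the sander's run lever

### The job

Get the disc sander going safely: first hang the loose push block by its handle bar on the two-pronged hook stand, bar resting on both prongs, and let go of it. Then flip the lever station's safety catch over to its far stop, and only after that pull the hold-to-run lever towards you all the way to its stop. The lever springs back, so finish while still holding it there; leave the glue bottle, the wood offcut and the try square where they are.

Things in the scene. Friction and masses are not known exactly. Their poses are not given: they have to be found in the camera images.
- pushblock: Loose plywood push block, about 0.3 kg, on its flat sole 72 (x) x 170 (y) x 18 mm; origin: centre of the underside, z up. On it a closed handle: two uprights 24 x 14 mm at y = -72 and +72 mm and a round bar, 22 mm diameter, 158 mm long along y, its centre 89 mm up. Opening under the bar: 130 mm wide (y), 60 mm high. Same when turned half round.
- handle (a point): Centre of the push block's round handle bar (22 mm diameter); axes as pushblock, so the bar runs along y. Where to grip from above, fingers on the two x sides.
- hook: Fixed steel hook stand; origin: centre of the underside of its base plate (150 x 140 x 12 mm), z up. Two round prongs, 10 mm diameter, at y = -40 and +40, centre line z = 140 mm, run from uprights at x = +60 to free ends at x = -60 (pointing to -x, roughly to the robot), where they turn up, tips ending at z = 165 mm. Nothing between the prongs but a thin bar at x = +60, z = 75 mm.
- seat (a point): Where the middle of the hung bar belongs, on the hook stand (x = -12, y = 0, z = 156 mm of the stand, axes as the stand); a hung bar runs along y across both prongs. Bring the block in from -x moving along +x, prongs passing under its bar (over the upturned tips) and above its sole, then lower it. Here the sole stays clear of the uprights.
- station: Fixed lever station; origin: centre of the underside of its base plate (210 x 140 x 12 mm), z up, front facing -x, roughly to the robot. Grey housing 170 x 100 mm, top at z = 78 mm. The lever is a steel rod, 14 mm diameter, in the plane y = 0, with a black crossbar on top. The catch shaft runs along x from x = -68 to +7 at y = +30, z = 110 mm.
- crossbar (a point): Centre of the black round crossbar, 22 mm diameter, 110 mm long along the station's y, on the lever's top end; the rod joins it in the middle from below, either half is free to be gripped from above, fingers on the two x sides. It moves on an arc of radius 150 mm about a hinge along the station's y axis at x = 0, z = 70 mm of the station.
- lever (a joint): Run lever angle, rad. 0: at rest, leaning back 0.35 rad from upright to the station's +x (away from the robot). Grows as pulled to -x; stop at 0.9 (leaning 0.55 rad to -x). A spring pulls it back: about 2.5 N at the crossbar at 0, 7 N at 0.9. With the catch shut the toe blocks it near 0.05.
- catch (a joint): Catch angle about its shaft (see station), rad. About 0: shut, paddle leaning 0.5 rad to the station's -y, and the toe (10 mm bar, at x = 2 mm, reaching 47 mm to -y from the shaft) level across the lever's front. Grows as the paddle is pushed to +y and the toe swings up; stop at 1.4, paddle leaning 0.9 rad to +y. Light friction, stays where left; lever is free from about 1.1.
- paddle (a point): Point near the top of the catch's paddle, on its middle plane, 60 mm from the shaft (the paddle ends at 62 mm). The paddle is a steel plate 26 mm wide (station x), 10 mm thick, from 30 to 62 mm from the shaft, on a stem 8 x 12 mm, at x = -62 mm of the station.
- glue: Bystander: white glue bottle, 60 mm diameter, 160 mm tall, standing; origin at the centre of its underside.
- offcut: Bystander: block of pale wood 120 x 55 x 45 mm, lying; origin at the centre of its underside.
- square: Bystander: try square lying flat, wooden stock 100 mm along x, 18 mm high, steel blade 150 mm along its y from near one end of the stock; origin under the centre of the stock.
There are look-alikes about, which are no part of the job. What is shaped like the hook but purple or turquoise is not meant.

How it is judged (in metres and radians):
On the way, in this order (a step that is already met when the one before it is completed fails the run):
1. the push block hangs with its bar on both prongs, let go (z of handle in the frame of hook between 0.148 and 0.168 m and x of handle in the frame of hook between -0.056 and 0.046 m and y of handle in the frame of hook between -0.03 and 0.03 m and contact force between pushblock and hook above 1 N and contact force between pushblock and the arm below 0.1 N and contact force between pushblock and the fingers below 0.1 N and linear speed of pushblock below 0.05 m/s), for 0.3 s.
2. the catch is flipped over while the lever is still at rest (value of joint catch above 1.1 rad and value of joint lever below 0.15 rad), for 0.2 s.
3. the lever is pulled to its stop and held (value of joint lever above 0.78 rad and (contact force between lever and the fingers above 0.5 N or contact force between lever and the arm above 0.5 N)), for 0.5 s.
At the end, for the whole second after the job is handed in: Robot holds the lever still at its stop (above 0.78 of 0.9 rad); catch over (above 1.1 of 1.4 rad); push block hangs still and untouched, bar on both prongs (centre 148-168 mm up, within 30 mm of the middle, 0.25 rad of square, tilt under 0.4 rad); bystanders moved under 30 mm (all of step 1 and all of step 3 and angle between the y axis of pushblock and the y axis of hook, either way round below 0.25 rad and angle between pushblock's own z axis and vertical below 0.4 rad and value of joint catch above 1.1 rad and velocity of joint lever below 0.1 rad/s); the arm keeps its last pose, push and grip.
It fails at once if the lever is forced while the catch is not flipped over (value of joint lever above 0.2 rad and value of joint catch below 0.9 rad).
It fails at once if a bystander (glue bottle, offcut, try square) is disturbed (distance of any of glue, offcut, square from where it was at the start of the episode above 0.03 m or angle between glue's own z axis and vertical above 0.4 rad).
It also fails if it takes over 72 s, if anything falls off the work surface, if the arm or the gripper's body presses on something with over 40 N, if the wrist force passes 120 N, or if a joint passes its speed limit or range.

### The arm

A 6-joint arm with a two-finger parallel gripper is mounted at the origin on the work surface. World frame = base frame: x ahead of the robot, y to its left, z up, the work surface at z = 0. Lengths are in mm, angles in rad, forces in N, time in s.
With the tool pointing down it reaches from about 275 to 750 mm from the base axis. Payload 10.2 kg.
Tool frame: the origin (TCP) lies midway between the tips of the shut fingers; the grasp point (between the pads) lies 19 mm behind it (ctrl.grip_depth is the distance from the TCP to the grasp point, in mm); y points along the fingers, x is the direction in which the jaws open and shut, and the axes are right-handed (so a half turn about y gives the same grasp; the last joint's range is limited). The gripper opens to 85 mm and grips with 20 to 120 N. Pads are 22 mm wide; open, the fingers measure 114 mm over their backs; the gripper's body (76 mm by 85 mm) begins 54 mm behind the grasp point. The pads swing forward as they close: fully open they stand 13 mm farther back than shut.
Start: joints at [0.905, 0.313, 1.498, -0, 1.331, -0.223], TCP at [224.96, 474.367, 231.294] pointing down, gripper open.
Joint ranges: [-2.94, 2.94], [-0.97, 2.17], [0.19, 2.56], [-1.23, 4.37], [0.02, 3.11], [-2.88, 2.88]. Speed limits (rad/s): [2.39, 2.39, 3.01, 3.14, 3.14, 3.14].

### API

Orientations are given as a unit quaternion [w, x, y, z].
In Python, from rig import ctrl gives the robot as it stands. The module is installed in compiled form; this text tells all that it offers.
- The arm moves only by the tool drive_tool, never from a script. Its arguments are lists of equal length, an entry for each row: "gripper": the closure, from 0 (fully open) to 1 (shut); "offset": the shift along the tool's x, y, z in m, a list of three; "turn": the turn about the tool's y in degrees. In form: {"gripper": [gripper, ...], "offset": [[tx, ty, tz], ...], "turn": [turn, ...]}. A call has 1 to 20 rows; each row shifts and turns the commanded pose from where the row before left it, along the tool's axes as they then stand; what a row does not reach is not made up. A row lasts 1/12 s, in which the tool goes at most 41.7 mm and 7.16 degrees, less where a joint would pass 70% of its speed; a pose out of reach is approached as far as the arm can. A call is refused whole if a number of a shift passes 0.0417 or a number of a turn 7.16, either way. A call with a gripper value outside its range is refused whole. The fingers move at their own pace and stop on an object; "force" is the grip in N (left out, the last holds). Time passes only in rows, so rows that do not move let the fingers close. It gives the time, the measured TCP pose, the force and the opening at its end, in the units of the state.
- ctrl.sense(): the state, without advancing time (a new reading comes with each control period).
- ctrl.capture(name): name is "side" or "top"; returns (picture, depth): 480x640x3 uint8, red, green, blue; 480x640 float32, mm along the optical axis (not along the pixel's ray), 0 where there is no reading.
- ctrl.camera_params(name): a dict with "fovy" (degrees; the focal length in pixels is half the picture's height over the tangent of half this angle, whatever the lens; pixels are square), "cx", "cy" (the principal point, pixels), "view" (4x4, takes a point from world to camera coordinates). Camera axes: x right, y down, z forward; pixel columns grow to the right and rows downward; lengths in mm; the calibration is good to about 2 mm. A picture is of the moment at which its call begins. camera_params takes no time and is no camera call.
- ctrl.finish_job(): hands the job in, once; it reports no verdict.
Trained networks look in the newest picture that a camera, given by its name, has taken for a name from the list of things; names that differ only in an ending like _2 or _b are one class to them, and where a whole thing is asked for, a point or a joint stands for the part that bears it (a point fixed in the world has none). Each returns a list of dicts, best first, with "score" (0 to 1); they miss things now and then, are a little off and sometimes report something else, mostly with a low value. They report only what shows in the picture. A call takes as long as a camera call. They do not tell look-alikes from the thing itself.
- ctrl.boxes_of(camera, query): "centre" ([x, y, z] in mm, in the coordinates of the camera as it stood for that picture, good to about 4 mm: the middle of the surface that is visible of it).
- ctrl.regions_of(camera, query): "mask" (480x640 bool, what is visible of it).
- ctrl.pinpoint(camera, query): "centre" ([x, y, z] in mm, in the coordinates of the camera as it stood for that picture, good to about 4 mm: a listed point, or the origin of a listed thing).
The state is a dict: "time_s": time; "joints": joint angles; "dq": joint speeds; "tau": joint torques, N m; "eef_pos": TCP position; "ee_rot": TCP orientation; "force": force on the tool from outside, world axes, zero at the start; "wrist_torque": the same for the moment, N m; "grip_width": opening from 0.0 (shut) to 1.0 (fully open).
Only numpy, scipy, OpenCV 4.12 (cv2) and the standard library are available. Lean on these libraries where they do the work, as an engineer would, in place of code of your own. Each camera call takes 0.05 s, during which the arm holds its last target.

## Working session

There is one attempt and no reset: what is moved stays moved. The work goes in short steps, Python scripts to look and compute and a tool call to move; the robot and the scene stay as the last step left them, time stands still between calls to the robot, and variables do not carry over. Pictures are saved under pics/ and viewed, and the job is handed in when it is done.

Besides the shell and the picture viewer there is one more tool, called as a command line: name --pt "numbers of a row" for each row, then --argument value for the rest. drive_tool: Moves the arm, as the interface text tells. Its arguments: {"type":"object","properties":{"gripper":{"type":"array","items":{"type":"number"}},"offset":{"type":"array","items":{"type":"array","items":{"type":"number"}}},"turn":{"type":"array","items":{"type":"number"}},"force":{"type":"number"}},"required":["gripper","offset","turn"]}

```bash
mkdir -p pics; cat > h.py <<'E'
import numpy as np,cv2
from rig import ctrl
from scipy.spatial.transform import Rotation as R
def cam(n):
    p=ctrl.camera_params(n);f=240/np.tan(np.radians(p['fovy'])/2);return p,f,np.linalg.inv(np.array(p['view']))
def towld(n,c):
    p,f,iv=cam(n);return (iv@np.r_[c,1])[:3]
def cloud(n,d):
    p,f,iv=cam(n);v,u=np.mgrid[:480,:640]
    P=np.stack([(u-p['cx'])/f*d,(v-p['cy'])/f*d,d,np.ones_like(d)],-1)
    return (P@iv.T)[...,:3]
def save(n,name):
    im,d=ctrl.capture(n);cv2.imwrite(f'pics/{name}.png',im[...,::-1]);np.savez(f'pics/{name}.npz',im=im,d=d);return im,d
E
python3 - <<'E'
from h import *
print(ctrl.sense())
for n in('side','top'):
    p,f,iv=cam(n);print(n,p['fovy'],p['cx'],p['cy'],iv.round(3).tolist())
    save(n,n+'0')
    for q in('pushblock','handle','hook','seat','station','crossbar','paddle','glue','offcut','square'):
        print(q,[(round(r['score'],2),towld(n,r['centre']).round(0).tolist()) for r in ctrl.pinpoint(n,q)[:4]])
print(ctrl.sense()['time_s'])
E
```

```text
{'time_s': 0.0, 'joints': array([ 9.04580638e-01,  3.13461294e-01,  1.49842921e+00, -1.76803923e-05,
        1.33100668e+00, -2.23427152e-01]), 'dq': array([ 1.78541205e-03, -8.06280522e-05, -1.58099585e-03, -1.26100961e-04,
       -1.24944009e-03, -1.94156327e-03]), 'tau': array([ 2.55791947e-04, -4.12271690e+01, -2.59736019e+01, -1.06617611e-04,
        4.19959193e-03, -1.67533648e-05]), 'eef_pos': array([224.80738755, 474.149331  , 230.73226492]), 'ee_rot': array([-0.59743045,  0.59775001,  0.37756956, -0.37843495]), 'force': array([-0.26617497, -0.28676794, -0.3062233 ]), 'wrist_torque': array([0.0112713 , 0.02644163, 0.02916697]), 'grip_width': 1.0021713101432057}
side 45.49135799800564 316.1153014597975 238.10634004430182 [[1.0, -0.007, 0.023, 527.025], [-0.021, -0.724, 0.69, -1059.53], [0.012, -0.69, -0.724, 1209.017], [0.0, 0.0, 0.0, 1.0]]
pushblock [(0.26, [447.0, -27.0, 87.0])]
handle [(0.98, [446.0, -28.0, 89.0])]
hook [(0.79, [591.0, -241.0, 2.0]), (0.67, [522.0, -477.0, 3.0]), (0.66, [341.0, 206.0, -3.0])]
seat [(0.97, [328.0, 216.0, 159.0]), (0.9, [581.0, -236.0, 160.0]
[... 427 characters left out ...]
5194631458737 [[0.003, -0.998, 0.065, 455.537], [-1.0, -0.002, 0.026, -48.014], [-0.026, -0.065, -0.998, 1495.183], [0.0, 0.0, 0.0, 1.0]]
pushblock [(0.71, [642.0, 200.0, 215.0]), (0.6, [450.0, -34.0, -3.0]), (0.25, [757.0, 8.0, 1.0])]
handle [(0.89, [447.0, -36.0, 95.0]), (0.41, [758.0, 9.0, 2.0])]
hook [(0.97, [521.0, -484.0, 1.0]), (0.69, [344.0, 204.0, 1.0]), (0.6, [595.0, -245.0, 8.0])]
seat [(0.93, [504.0, -475.0, 158.0]), (0.66, [332.0, 205.0, 157.0]), (0.63, [587.0, -244.0, 165.0])]
station []
crossbar [(0.78, [641.0, 198.0, 214.0])]
paddle [(0.52, [530.0, 199.0, 168.0])]
glue [(0.71, [759.0, 8.0, 1.0])]
offcut [(0.72, [595.0, -245.0, 5.0])]
square [(0.55, [349.0, -451.0, -1.0])]
1.1
```

View pics/side0.png

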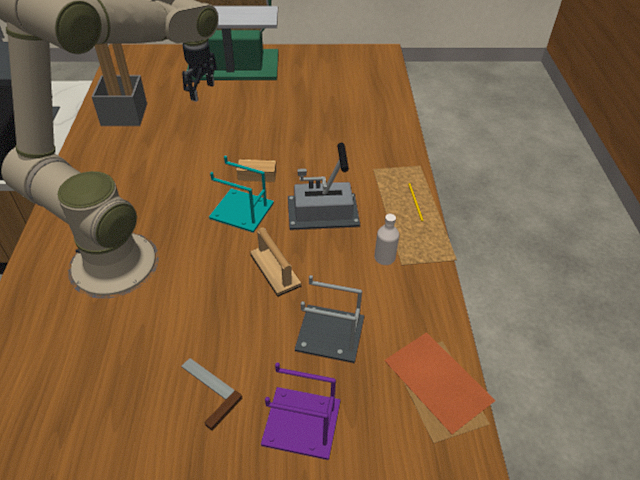

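View pics/top0.png

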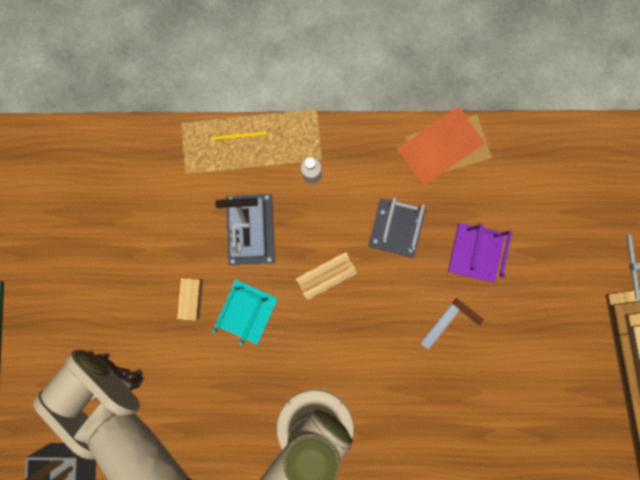

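Side: steel (grey) hook at px (330,315), block at (275,262), station at (323,200). The purple and turquoise hooks are look-alikes. Next I measure yaws from the depth clouds.

```bash
python3 - <<'E'
from h import *
print(R.from_quat(np.r_[ctrl.sense()['ee_rot'][1:],ctrl.sense()['ee_rot'][0]]).as_matrix().round(3).tolist())
def line(P):
    c=P.mean(0);u,s,v=np.linalg.svd(P-c);d=v[0];t=(P-c)@d
    return c.round(1).tolist(),'mid',(c+d*(t.max()+t.min())/2).round(1).tolist(),'dir deg',round(np.degrees(np.arctan2(d[1],d[0])),1),'len',round(np.ptp(t),1),len(P)
def reg(P,c,r,z0,z1): 
    Q=P.reshape(-1,3);return Q[(np.hypot(*(Q[:,:2]-c).T)<r)&(Q[:,2]>z0)&(Q[:,2]<z1)]
for n in('side','top'):
    d=np.load(f'pics/{n}0.npz')['d'];P=cloud(n,d.astype(float))
    print(n)
    print(' bar',line(reg(P,(447,-32),110,88,115)))
    S=reg(P,(447,-32),130,8,30);r=cv2.minAreaRect(S[:,:2].astype(np.float32));print(' sole',r,np.median(S[:,2]))
    print(' crossbar',line(reg(P,(640,199),80,206,235)))
    H=reg(P,(593,-243),110,125,160)
    # base plates
    for nm,c in(('hook',(593,-243)),('station',(588,200))):
        S=reg(P,c,140,6,20);print(' base',nm,cv2.minAreaRect(S[:,:2].astype(np.float32)),np.median(S[:,2]),len(S))
    S=reg(P,(588,200),140,72,84);print(' housing',cv2.minAreaRect(S[:,:2].astype(np.float32)),np.median(S[:,2]))
    import itertools
    # prongs: ransac 2 lines
    xy=H[:,:2];rng=np.random.default_rng(0)
    rem=np.ones(len(xy),bool)
    for k in range(3):
        best=None
        idx=np.where(rem)[0]
        for _ in range(500):
            i,j=rng.choice(idx,2,replace=False);v=xy[j]-xy[i];L=np.linalg.norm(v)
            if L<40: continue
            dist=abs((xy-xy[i])@np.array([-v[1],v[0]])/L);m=rem&(dist<5)
            if best is None or m.sum()>best.sum():best=m
        if best is None:break
        print(' prong',line(H[best]));rem&=~best
    C=reg(P,(529,199),40,120,180);print(' paddle pts',C.mean(0).round(1),C.min(0).round(1),C.max(0).round(1),len(C))
    for q in['station']:
        pass
E
```

```text
[[0.428, -0.0, -0.904], [0.904, 0.0, 0.428], [-0.0, -1.0, 0.0]]
side
 bar ([450.8, -37.5, 97.9], 'mid', [448.8, -33.8, 97.9], 'dir deg', np.float64(-61.2), 'len', np.float64(162.6), 399)
 sole ((446.1101379394531, -35.04498291015625), (200.3890838623047, 183.5497589111328), 44.48767852783203) 18.38626505229172
 crossbar ([639.5, 193.6, 219.5], 'mid', [639.2, 199.0, 219.6], 'dir deg', np.float64(-87.0), 'len', np.float64(115.5), 218)
 base hook ((595.6368408203125, -234.83473205566406), (252.3177490234375, 268.403564453125), 71.6604232788086) 12.663846351265875 2579
 base station ((591.7628784179688, 192.79812622070312), (260.6030578613281, 259.6420593261719), 23.41596794128418) 12.599902881132493 906
 housing ((588.8233642578125, 196.86705017089844), (169.79283142089844, 108.53011322021484), 3.2657511234283447) 78.63359579325743
 prong ([587.4, -283.8, 143.5], 'mid', [584.1, -283.0, 143.7], 'dir deg', np.float64(-14.3), 'len', np.float64(130.1), 249)
 prong ([605.4, -206.6, 144.0], 'mid', [603.5, -206.2, 144.1], 'dir deg', np.float64(-13.9), 'len', np.float64(129.5), 228)
 prong ([60
[... 714 characters left out ...]
 ((590.6693725585938, 201.6188201904297), (273.4338684082031, 270.81634521484375), 47.82387161254883) 12.452865783483048 1307
 housing ((587.7950439453125, 196.30963134765625), (167.83749389648438, 100.28662872314453), 2.9989731311798096) 79.225724605599
 prong ([586.2, -283.5, 146.4], 'mid', [583.4, -282.8, 146.4], 'dir deg', np.float64(165.2), 'len', np.float64(128.6), 154)
 prong ([606.6, -206.4, 146.0], 'mid', [603.5, -205.6, 146.0], 'dir deg', np.float64(165.2), 'len', np.float64(127.7), 156)
 prong ([593.7, -285.2, 142.1], 'mid', [591.7, -284.9, 142.1], 'dir deg', np.float64(172.2), 'len', np.float64(104.7), 12)
 paddle pts [527.1 207.1 156. ] [513.4 195.6 120. ] [546.1 227.5 176. ] 69
```

drive_tool --gripper '[0,0,0,0,0,0]' --pt "0 0 0" --pt "0 0 0" --pt "0 0 0" --pt "0 0 0" --pt "0 0 0" --pt "0 0 0" --turn '[6.03,6.03,6.03,6.03,6.03,6.03]' --force 60

```text
time_s: 1.6
eef_pos: [225.0, 474.4, 231.3]
ee_rot: [0.686, -0.686, -0.172, 0.172]
force: [0.3, -0.2, 0.3]
grip_width: 1.0
```

drive_tool --gripper '[0,0,0,0,0,0,0,0,0,0,0,0,0,0,0,0,0]' --pt "-0.0028 0 -0.0346" --pt "-0.0028 0 -0.0346" --pt "-0.0028 0 -0.0346" --pt "-0.0028 0 -0.0346" --pt "-0.0028 0 -0.0346" --pt "-0.0028 0 -0.0346" --pt "-0.0028 0 -0.0346" --pt "-0.0028 0 -0.0346" --pt "-0.0028 0 -0.0346" --pt "-0.0028 0 -0.0346" --pt "-0.0028 0 -0.0346" --pt "-0.0028 0 -0.0346" --pt "-0.0028 0 -0.0346" --pt "-0.0028 0 -0.0346" --pt "-0.0028 0 -0.0346" --pt "-0.0028 0 -0.0346" --pt "0 0 0" --turn '[0,0,0,0,0,0,0,0,0,0,0,0,0,0,0,0,0]'

```text
time_s: 3.02
eef_pos: [450.9, -38.2, 231.1]
ee_rot: [-0.685, 0.686, 0.172, -0.172]
force: [-0.8, 0.7, -0.9]
grip_width: 0.997
```

```bash
cat >> h.py <<'E'
def pose():
    s=ctrl.sense();q=s['ee_rot'];m=R.from_quat(np.r_[q[1:],q[0]]).as_matrix()
    return s['eef_pos'],np.degrees(np.arctan2(m[1,0],m[0,0])),m
def go(t,yaw=None):
    p,y,m=pose()
    yy=y if yaw is None else yaw
    a=np.radians(yy);d=np.array(t)-p
    print('pos',p.round(1),'yaw',round(y,2),'turn',round(y-yy,2),'offset mm',[round(float(v),1) for v in(np.cos(a)*d[0]+np.sin(a)*d[1],-d[2],-np.sin(a)*d[0]+np.cos(a)*d[1])],'t',round(ctrl.sense()['time_s'],2),'F',ctrl.sense()['force'].round(1),'gw',round(ctrl.sense()['grip_width'],3))
E
python3 -c "
from h import *
go((449.5,-33.5,69),28.5)"
```

```text
pos [450.9 -38.2 231.1] yaw 28.2 turn -0.3 offset mm [1.0, 162.1, 4.8] t 3.02 F [-0.8  0.7 -0.9] gw 0.997
```

drive_tool --gripper '[0,0,0,0,0,0]' --pt "0 0.02 0" --pt "0 0.02 0" --pt "0 0.02 0" --pt "0 0.02 0" --pt "0 0 0" --pt "0 0 0" --turn '[0,0,0,0,0,0]'

```text
time_s: 3.52
eef_pos: [449.1, -33.5, 151.3]
ee_rot: [0.686, -0.685, -0.173, 0.174]
force: [0.7, 0.3, 0.7]
grip_width: 1.0
```

```bash
python3 -c "
from h import *
go((449.5,-33.5,69),28.5);save('side','s1');save('top','t1')"
```

```text
pos [449.1 -33.5 151.3] yaw 28.46 turn -0.04 offset mm [0.4, 82.3, -0.2] t 3.52 F [0.7 0.3 0.7] gw 1.0
```

View pics/s1.png

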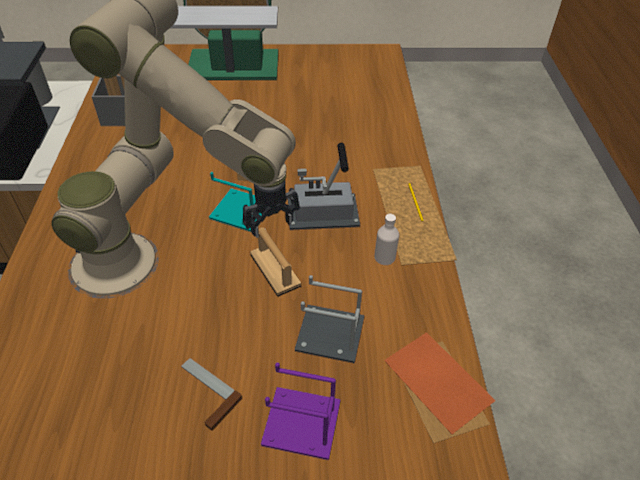

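The gripper (around px 270,210) is above the bar and its fingers straddle it. I'll descend and close.

drive_tool --gripper '[0,0,0,0,0,0,1,1,1,1,1,1,1,1,1,1,1,1]' --pt "0 0.018 0" --pt "0 0.018 0" --pt "0 0.018 0" --pt "0 0.018 0" --pt "0 0.01 0" --pt "0 0 0" --pt "0 0 0" --pt "0 0 0" --pt "0 0 0" --pt "0 0 0" --pt "0 0 0" --pt "0 0 0" --pt "0 0 0" --pt "0 0 0" --pt "0 0 0" --pt "0 0 0" --pt "0 0 0" --pt "0 0 0" --turn '[0,0,0,0,0,0,0,0,0,0,0,0,0,0,0,0,0,0]' --force 80

```text
time_s: 5.12
eef_pos: [449.8, -33.7, 69.9]
ee_rot: [-0.685, 0.686, 0.174, -0.173]
force: [0.8, 1.3, 5.5]
grip_width: 0.231
```

drive_tool --gripper '[1,1,1,1,1,1,1,1,1,1,1,1,1,1]' --pt "0 -0.005 0" --pt "0 -0.01 0" --pt "0 -0.014 0" --pt "0 -0.014 0" --pt "0 -0.014 0" --pt "0 -0.014 0" --pt "0 -0.014 0" --pt "0 -0.011 0" --pt "0 -0.005 0" --pt "0 0 0" --pt "0 0 0" --pt "0 0 0" --pt "0 0 0" --pt "0 0 0" --turn '[0,0,0,0,0,0,0,0,0,0,0,0,0,0]'

```text
time_s: 6.28
eef_pos: [449.1, -33.7, 169.8]
ee_rot: [0.686, -0.685, -0.173, 0.174]
force: [0.5, 0.1, -1.2]
grip_width: 0.233
```

```bash
python3 -c "
from h import *
go((465.7,-211.5,169),-14.4);save('side','s2');save('top','t2')
for n in('side','top'):print([(round(r['score'],2),towld(n,r['centre']).round(0).tolist()) for r in ctrl.pinpoint(n,'handle')[:4]])"
```

```text
pos [449.1 -33.7 169.8] yaw 28.45 turn 42.85 offset mm [60.3, 0.8, -168.1] t 6.28 F [ 0.5  0.1 -1.2] gw 0.233
[(0.69, [446.0, -31.0, 191.0])]
[]
```

View pics/s2.png

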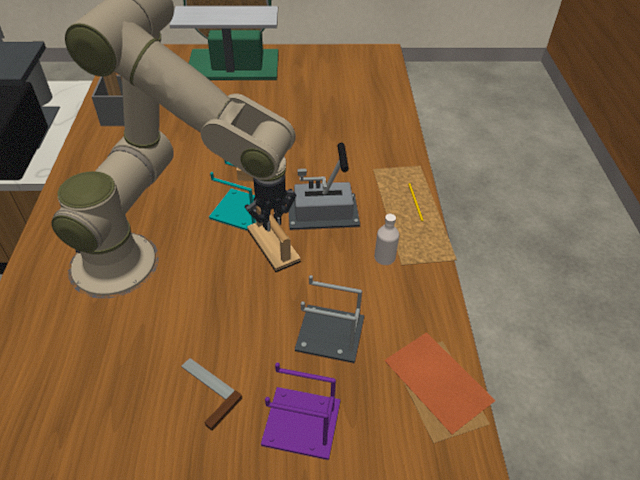

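Block is held level, clear of the table. I'll turn it square to the hook and move to the entry point.

drive_tool --gripper '[1,1,1,1,1,1,1,1,1,1]' --pt "0 0 0" --pt "0 0 0" --pt "0 0 0" --pt "0 0 0" --pt "0 0 0" --pt "0 0 0" --pt "0 0 0" --pt "0 0 0" --pt "0 0 0" --pt "0 0 0" --turn '[3,5.5,5.5,5.5,5.5,5.5,5.5,4.5,2.35,0]'

```text
time_s: 7.32
eef_pos: [449.3, -33.7, 170.2]
ee_rot: [-0.701, 0.701, -0.089, 0.089]
force: [0.2, 0.0, -2.9]
grip_width: 0.228
```

drive_tool --gripper '[1,1,1,1,1,1,1,1,1,1,1,1,1,1,1,1,1,1,1,1]' --pt "0.002 0 -0.006" --pt "0.0043 0 -0.012" --pt "0.0043 0 -0.012" --pt "0.0043 0 -0.012" --pt "0.0043 0 -0.012" --pt "0.0043 0 -0.012" --pt "0.0043 0 -0.012" --pt "0.0043 0 -0.012" --pt "0.0043 0 -0.012" --pt "0.0043 0 -0.012" --pt "0.0043 0 -0.012" --pt "0.0043 0 -0.012" --pt "0.0043 0 -0.012" --pt "0.0043 0 -0.012" --pt "0.002 0 -0.006" --pt "0 0 0" --pt "0 0 0" --pt "0 0 0" --pt "0 0 0" --pt "0 0 0" --turn '[0,0,0,0,0,0,0,0,0,0,0,0,0,0,0,0,0,0,0,0]'

```text
time_s: 8.98
eef_pos: [465.6, -210.9, 170.4]
ee_rot: [0.702, -0.702, 0.088, -0.088]
force: [-0.9, 0.5, -1.6]
grip_width: 0.228
```

```bash
python3 -c "
from h import *
go((581.9,-241.3,169.5),-14.4);
im,d=save('side','s3');save('top','t3')
cv2.imwrite('pics/s3z.png',cv2.resize(im[150:390,200:440,::-1],(600,600)))
P=cloud('side',d.astype(float)).reshape(-1,3)
S=P[(np.hypot(P[:,0]-466,P[:,1]+211)<100)&(P[:,2]>60)&(P[:,2]<135)]
for z in range(60,135,8):
  q=S[(S[:,2]>=z)&(S[:,2]<z+8)];print(z,len(q),q.min(0).round() if len(q) else '',q.max(0).round() if len(q) else '')
for n in('side','top'):
  for q in('handle','pushblock'):print(q,[(round(r['score'],2),towld(n,r['centre']).round(0).tolist()) for r in ctrl.pinpoint(n,q)[:4]])"
```

```text
pos [ 465.6 -210.9  170.4] yaw -14.36 turn 0.04 offset mm [120.2, 0.9, -0.6] t 8.98 F [-0.9  0.5 -1.6] gw 0.228
60 0  
68 0  
76 0  
84 0  
92 7 [ 438. -296.   98.] [ 522. -135.  100.]
100 79 [ 412. -300.  100.] [ 522. -140.  108.]
108 164 [ 413. -300.  108.] [ 522. -133.  116.]
116 920 [ 413. -299.  116.] [ 522. -118.  124.]
124 36 [ 424. -290.  124.] [ 503. -158.  132.]
132 8 [ 437. -286.  132.] [ 460. -279.  134.]
handle [(0.92, [465.0, -206.0, 189.0])]
pushblock [(0.92, [465.0, -207.0, 102.0])]
handle [(0.88, [467.0, -212.0, 195.0])]
pushblock [(0.68, [466.0, -212.0, 97.0])]
```

View pics/s3z.png

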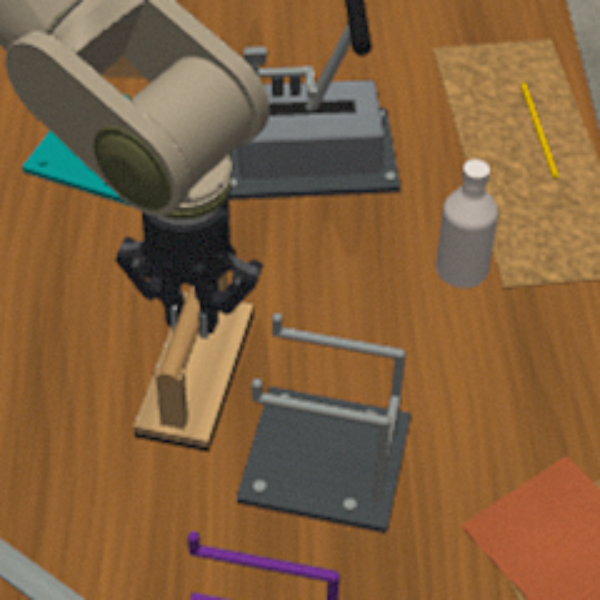

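The block is square to the prongs, sole top at about 120 mm and bar at about 191 mm, so it fits. Sliding in along +x, then lowering most of the way.

drive_tool --gripper '[1,1,1,1,1,1,1,1,1,1,1,1,1,1,1,1,1,1]' --pt "0.004 0 0" --pt "0.008 0 0" --pt "0.009 0 0" --pt "0.009 0 0" --pt "0.009 0 0" --pt "0.009 0 0" --pt "0.009 0 0" --pt "0.009 0 0" --pt "0.009 0 0" --pt "0.009 0 0" --pt "0.009 0 0" --pt "0.009 0 0" --pt "0.009 0 0" --pt "0.006 0 0" --pt "0.003 0 0" --pt "0 0 0" --pt "0 0 0" --pt "0 0 0" --turn '[0,0,0,0,0,0,0,0,0,0,0,0,0,0,0,0,0,0]'

```text
time_s: 10.78
eef_pos: [581.5, -241.1, 170.3]
ee_rot: [0.702, -0.701, 0.089, -0.089]
force: [0.0, 0.5, -2.2]
grip_width: 0.232
```

```bash
python3 -c "
from h import *
go((581.9,-241.3,135.5),-14.4);
im,d=save('side','s4')
cv2.imwrite('pics/s4z.png',cv2.resize(im[190:390,250:450,::-1],(600,600)))
for q in('handle','pushblock'):print(q,[(round(r['score'],2),towld('side',r['centre']).round(0).tolist()) for r in ctrl.pinpoint('side',q)[:4]])"
```

```text
pos [ 581.5 -241.1  170.3] yaw -14.4 turn -0.0 offset mm [0.4, 34.8, -0.1] t 10.78 F [ 0.   0.5 -2.2] gw 0.232
handle [(0.7, [578.0, -235.0, 189.0])]
pushblock [(0.56, [581.0, -237.0, 99.0])]
```

View pics/s4z.png

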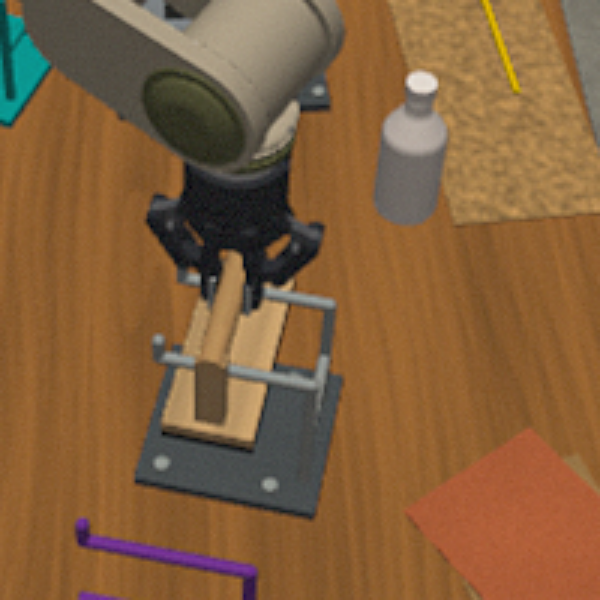

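The prongs pass under the bar and above the sole. Now lowering it.

drive_tool --gripper '[1,1,1,1,1,1,1,1,1,1]' --pt "0 0.004 0" --pt "0 0.006 0" --pt "0 0.006 0" --pt "0 0.006 0" --pt "0 0.005 0" --pt "0 0.003 0" --pt "0 0.001 0" --pt "0 0.001 0" --pt "0 0 0" --pt "0 0 0" --turn '[0,0,0,0,0,0,0,0,0,0]'

```text
time_s: 11.77
eef_pos: [581.9, -241.2, 138.5]
ee_rot: [-0.701, 0.702, -0.088, 0.089]
force: [0.0, -0.5, -2.2]
grip_width: 0.234
```

drive_tool --gripper '[1,1,1,1,1]' --pt "0 0.001 0" --pt "0 0.001 0" --pt "0 0.001 0" --pt "0 0 0" --pt "0 0 0" --turn '[0,0,0,0,0]'

```text
time_s: 12.18
eef_pos: [582.0, -241.3, 136.6]
ee_rot: [-0.701, 0.702, -0.088, 0.089]
force: [-3.6, 1.7, 5.1]
grip_width: 0.23
```

drive_tool --gripper '[0.6,0.5,0.4,0.2,0,0,0,0,0,0]' --pt "0 0 0" --pt "0 0 0" --pt "0 0 0" --pt "0 0 0" --pt "0 0 0" --pt "0 0 0" --pt "0 0 0" --pt "0 0 0" --pt "0 0 0" --pt "0 0 0" --turn '[0,0,0,0,0,0,0,0,0,0]'

```text
time_s: 13.02
eef_pos: [581.7, -241.2, 135.3]
ee_rot: [-0.702, 0.702, -0.089, 0.089]
force: [0.0, -0.4, 0.0]
grip_width: 1.003
```

drive_tool --gripper '[0,0,0,0,0,0,0,0,0,0,0]' --pt "0 -0.005 0" --pt "0 -0.01 0" --pt "0 -0.015 0" --pt "0 -0.015 0" --pt "0 -0.02 0" --pt "0 -0.02 0" --pt "0 -0.02 0" --pt "0 -0.02 0" --pt "0 -0.02 0" --pt "0 0 0" --pt "0 0 0" --turn '[0,0,0,0,0,0,0,0,0,0,0]'

```text
time_s: 13.93
eef_pos: [582.0, -241.3, 281.8]
ee_rot: [-0.701, 0.702, -0.088, 0.09]
force: [-0.4, -0.3, -0.7]
grip_width: 0.998
```

```bash
python3 -c "
from h import *
go((581.9,-241.3,135.5),-14.4);
im,d=save('side','s5')
cv2.imwrite('pics/s5z.png',cv2.resize(im[120:390,250:520,::-1],(600,600)))
for q in('handle','pushblock'):print(q,[(round(r['score'],2),towld('side',r['centre']).round(0).tolist()) for r in ctrl.pinpoint('side',q)[:4]])
P=cloud('side',d.astype(float)).reshape(-1,3)
S=P[(np.hypot(P[:,0]-582,P[:,1]+241)<110)&(P[:,2]>155)&(P[:,2]<172)]
print(cv2.minAreaRect(S[:,:2].astype(np.float32)),np.percentile(S[:,2],[50,95]))
"
```

```text
pos [ 582.  -241.3  281.8] yaw -14.4 turn -0.0 offset mm [-0.1, 146.3, -0.0] t 13.93 F [-0.4 -0.3 -0.7] gw 0.998
handle [(0.94, [582.0, -238.0, 154.0])]
pushblock [(0.64, [585.0, -240.0, 66.0])]
((563.6705932617188, -233.6729736328125), (161.25411987304688, 63.825130462646484), 75.74543762207031) [164.77365144 169.54120475]
```

View pics/s5z.png

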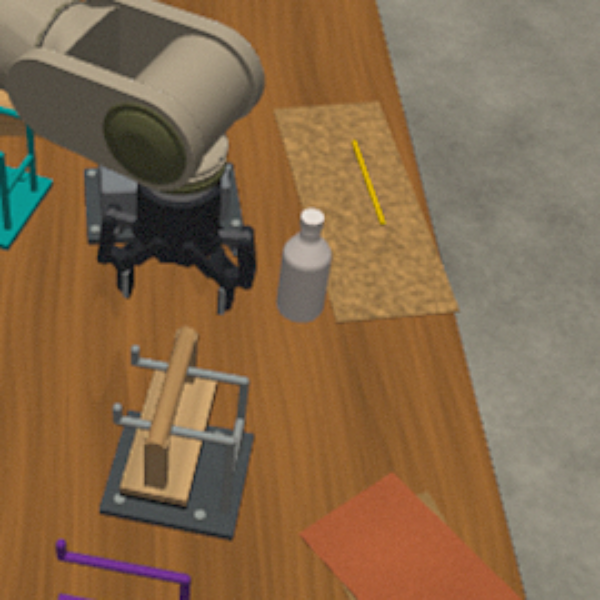

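The block hangs level with the bar across both prongs (handle at about 582,-238,154). Next is the catch: shut the fingers, yaw to 3°, and move to the -y side of the paddle.

drive_tool --gripper '[1,1,1,1]' --pt "0 0 0" --pt "0 0 0" --pt "0 0 0" --pt "0 0 0" --turn '[-5.8,-5.8,-5.8,0]'

```text
time_s: 14.42
eef_pos: [581.5, -241.1, 279.4]
ee_rot: [0.707, -0.706, -0.019, 0.02]
force: [-0.7, -0.1, 0.2]
grip_width: 0.455
```

drive_tool --gripper '[1,1,1,1,1,1,1,1,1,1,1,1,1,1,1,1,1,1,1]' --pt "-0.002 0 0.025" --pt "-0.002 0 0.025" --pt "-0.002 0 0.025" --pt "-0.002 0 0.025" --pt "-0.002 0 0.025" --pt "-0.002 0 0.025" --pt "-0.002 0 0.025" --pt "-0.002 0 0.025" --pt "-0.002 0 0.025" --pt "-0.002 0 0.025" --pt "-0.002 0 0.025" --pt "-0.002 0 0.025" --pt "-0.002 0 0.025" --pt "-0.002 0 0.025" --pt "-0.002 0 0.025" --pt "-0.002 0 0.025" --pt "0 0 0" --pt "0 0 0" --pt "0 0 0" --turn '[0,0,0,0,0,0,0,0,0,0,0,0,0,0,0,0,0,0,0]'

```text
time_s: 16.0
eef_pos: [528.9, 156.1, 279.9]
ee_rot: [-0.707, 0.707, 0.018, -0.018]
force: [0.3, -0.1, -0.6]
grip_width: -0.001
```

```bash
python3 -c "
from h import *
go((527.9,158.2,140),3);
im,d=save('side','s6');imt,dt=save('top','t6')
cv2.imwrite('pics/s6z.png',cv2.resize(im[120:270,220:420,::-1],(800,600)))
cv2.imwrite('pics/t6z.png',cv2.resize(imt[160:280,200:360,::-1],(800,600)))
for n in('side','top'):
  for q in('paddle','crossbar','station'):print(q,[(round(r['score'],2),towld(n,r['centre']).round(0).tolist()) for r in ctrl.pinpoint(n,q)[:4]])
"
```

```text
pos [528.9 156.1 279.9] yaw 2.89 turn -0.11 offset mm [-0.9, 139.9, 2.2] t 16.0 F [ 0.3 -0.1 -0.6] gw -0.001
paddle [(0.76, [524.0, 203.0, 168.0]), (0.7, [576.0, -235.0, 159.0])]
crossbar [(0.85, [640.0, 202.0, 212.0])]
station [(0.84, [589.0, 200.0, 2.0])]
paddle []
crossbar [(0.68, [644.0, 197.0, 215.0])]
station [(0.83, [587.0, 200.0, 2.0]), (0.62, [581.0, -243.0, 66.0])]
```

View pics/s6z.png

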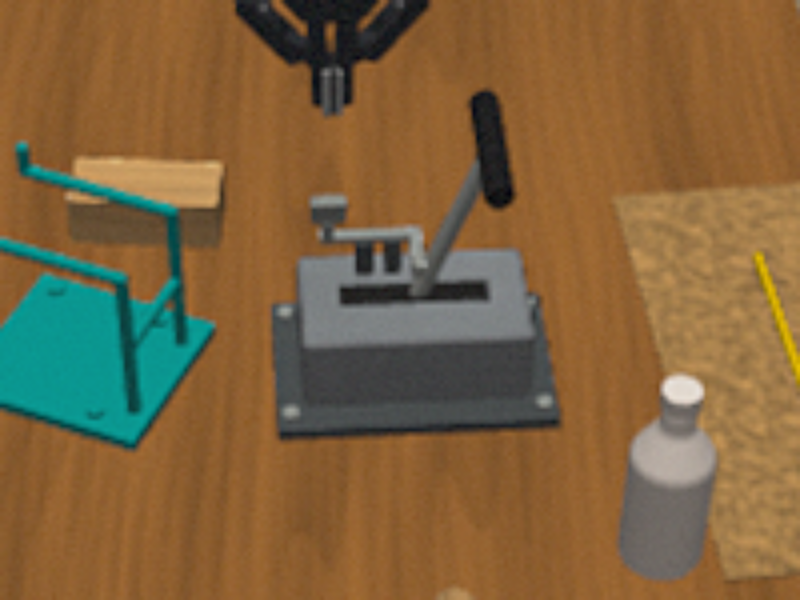

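The catch paddle is at crop px (328,207), with the fingers above and on its near side. Descending, then sweeping towards +y.

drive_tool --gripper '[1,1,1,1,1,1,1,1,1]' --pt "0 0.02 0" --pt "0 0.02 0" --pt "0 0.02 0" --pt "0 0.02 0" --pt "0 0.02 0" --pt "0 0.02 0" --pt "0 0.02 0" --pt "0 0 0" --pt "0 0 0" --turn '[0,0,0,0,0,0,0,0,0]'

```text
time_s: 17.15
eef_pos: [528.7, 156.5, 140.2]
ee_rot: [-0.707, 0.707, 0.018, -0.019]
force: [-0.7, -0.7, 0.6]
grip_width: -0.005
```

drive_tool --gripper '[1,1,1,1,1,1,1,1,1,1,1,1,1,1,1,1,1,1]' --pt "0 0 0.005" --pt "0 0 0.005" --pt "0 0 0.005" --pt "0 0 0.005" --pt "0 0 0.005" --pt "0 0 0.005" --pt "0 0 0.005" --pt "0 0 0.005" --pt "0 0 0.005" --pt "0 0 0.005" --pt "0 0 0.005" --pt "0 0 0.005" --pt "0 0 0.005" --pt "0 0 0.005" --pt "0 0 0.003" --pt "0 0 0.003" --pt "0 0 0" --pt "0 0 0" --turn '[0,0,0,0,0,0,0,0,0,0,0,0,0,0,0,0,0,0]'

```text
time_s: 18.65
eef_pos: [524.9, 232.6, 140.3]
ee_rot: [0.707, -0.707, -0.019, 0.019]
force: [0.9, -0.8, 0.3]
grip_width: 0.002
```

```bash
cat > v.py <<'E'
from h import *
import sys
go((528,197+45,140),3);k=sys.argv[1]
im,d=save('side','s'+k)
cv2.imwrite(f'pics/s{k}z.png',cv2.resize(im[120:270,220:420,::-1],(800,600)))
E
python3 v.py 7
```

```text
pos [524.9 232.6 140.3] yaw 3.01 turn 0.01 offset mm [3.6, 0.3, 9.3] t 18.65 F [ 0.9 -0.8  0.3] gw 0.002
```

View pics/s7z.png

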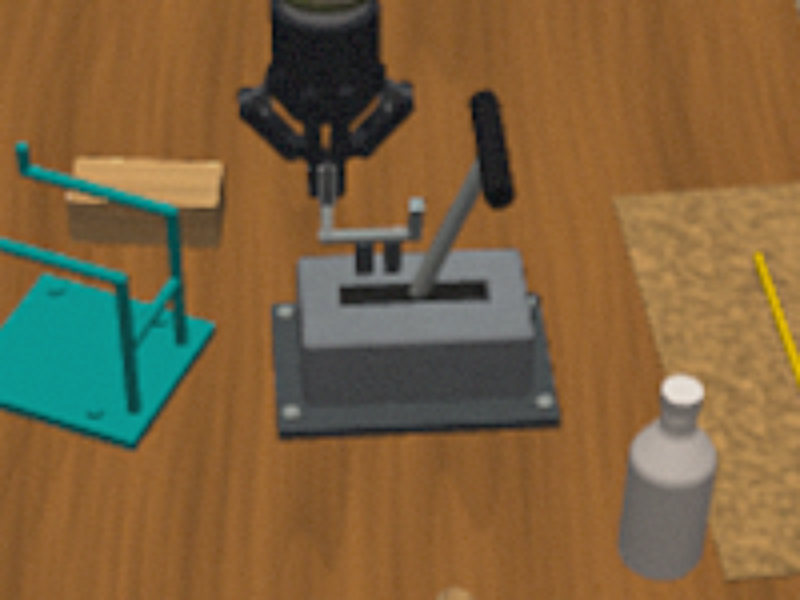

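The toe has swung up and the paddle is over. Nudging on to the stop.

drive_tool --gripper '[1,1,1,1,1]' --pt "0 0 0.002" --pt "0 0 0.002" --pt "0 0 0.002" --pt "0 0 0" --pt "0 0 0" --turn '[0,0,0,0,0]'

```text
time_s: 19.12
eef_pos: [524.6, 238.6, 140.3]
ee_rot: [0.707, -0.707, -0.019, 0.019]
force: [-0.8, 0.3, 0.7]
grip_width: 0.001
```

drive_tool --gripper '[1,1,1,1]' --pt "0 0 0.002" --pt "0 0 0.002" --pt "0 0 0" --pt "0 0 0" --turn '[0,0,0,0]'

```text
time_s: 19.45
eef_pos: [524.3, 242.6, 140.3]
ee_rot: [0.707, -0.707, -0.019, 0.019]
force: [0.3, -0.2, -0.1]
grip_width: -0.0
```

drive_tool --gripper '[1,1,1,1]' --pt "0 0 0.001" --pt "0 0 0.001" --pt "0 0 0" --pt "0 0 0" --turn '[0,0,0,0]'

```text
time_s: 19.78
eef_pos: [524.3, 244.5, 140.3]
ee_rot: [0.707, -0.707, -0.019, 0.019]
force: [0.2, 0.3, -0.1]
grip_width: -0.004
```

```bash
python3 v.py 8
```

```text
pos [524.3 244.5 140.3] yaw 3.01 turn 0.01 offset mm [3.6, 0.3, -2.7] t 19.78 F [ 0.2  0.3 -0.1] gw -0.004
```

View pics/s8z.png

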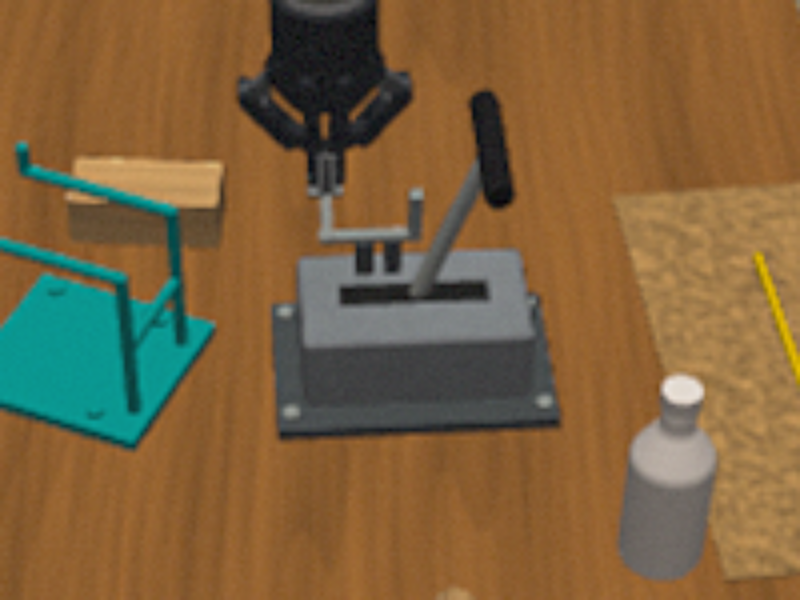

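drive_tool --gripper '[1,1,1,1]' --pt "0 0 0.0015" --pt "0 0 0.0015" --pt "0 0 0" --pt "0 0 0" --turn '[0,0,0,0]'

```text
time_s: 20.17
eef_pos: [524.1, 247.3, 140.4]
ee_rot: [-0.707, 0.707, 0.019, -0.019]
force: [-0.1, -2.4, 0.7]
grip_width: 0.002
```

drive_tool --gripper '[1,1,1]' --pt "0 0 0.001" --pt "0 0 0" --pt "0 0 0" --turn '[0,0,0]'

```text
time_s: 20.42
eef_pos: [524.2, 247.7, 140.4]
ee_rot: [-0.706, 0.707, 0.018, -0.018]
force: [-1.4, -5.9, 1.4]
grip_width: -0.001
```

drive_tool --gripper '[1,1,1,1]' --pt "0 0 0.001" --pt "0 0 0" --pt "0 0 0" --pt "0 0 0" --turn '[0,0,0,0]'

```text
time_s: 20.75
eef_pos: [524.2, 248.1, 140.5]
ee_rot: [-0.706, 0.708, 0.018, -0.018]
force: [-0.6, -9.0, 2.3]
grip_width: 0.003
```

The stop is reached: 9 N resistance with no further travel. Backing off, rising, and moving over the -y half of the crossbar.

drive_tool --gripper '[1,1,1,1,1,1,1,1,1,1,1]' --pt "0 0 -0.01" --pt "0 0 -0.015" --pt "0 0 -0.015" --pt "0 -0.02 0" --pt "0 -0.02 0" --pt "0 -0.02 0" --pt "0 -0.02 0" --pt "0 -0.02 0" --pt "0 -0.02 0" --pt "0 0 0" --pt "0 0 0" --turn '[0,0,0,0,0,0,0,0,0,0,0]'

```text
time_s: 21.67
eef_pos: [526.3, 209.5, 260.7]
ee_rot: [0.707, -0.707, -0.019, 0.018]
force: [0.7, 0.0, -1.0]
grip_width: -0.0
```

drive_tool --gripper '[0,0,0,0,0,0,0,0,0,0,0]' --pt "0.014 0 -0.006" --pt "0.014 0 -0.006" --pt "0.014 0 -0.006" --pt "0.014 0 -0.006" --pt "0.014 0 -0.006" --pt "0.014 0 -0.006" --pt "0.014 0 -0.006" --pt "0.014 0 -0.006" --pt "0 0 0" --pt "0 0 0" --pt "0 0 0" --turn '[0,0,0,0,0,0,0,0,0,0,0]'

```text
time_s: 22.58
eef_pos: [639.8, 167.8, 259.5]
ee_rot: [0.707, -0.707, -0.018, 0.019]
force: [-0.3, -0.8, -0.2]
grip_width: 0.997
```

```bash
python3 v.py 9; python3 -c "
from h import *
go((641,167,192),3)
P=cloud('side',np.load('pics/s9.npz')['d'].astype(float)).reshape(-1,3)
S=P[(np.hypot(P[:,0]-640,P[:,1]-199)<75)&(P[:,2]>206)&(P[:,2]<228)];print(S.mean(0),np.median(S,0),len(S))"
```

```text
pos [639.8 167.8 259.5] yaw 3.02 turn 0.02 offset mm [-107.7, 119.5, 80.0] t 22.58 F [-0.3 -0.8 -0.2] gw 0.997
pos [639.7 167.9 260. ] yaw 3.03 turn 0.03 offset mm [1.2, 68.0, -1.0] t 22.63 F [-0.1  0.5  0.2] gw 1.001
[639.53616143 193.14058359 219.1121062 ] [639.17229298 190.61079821 220.01443592] 222
```

View pics/s9z.png

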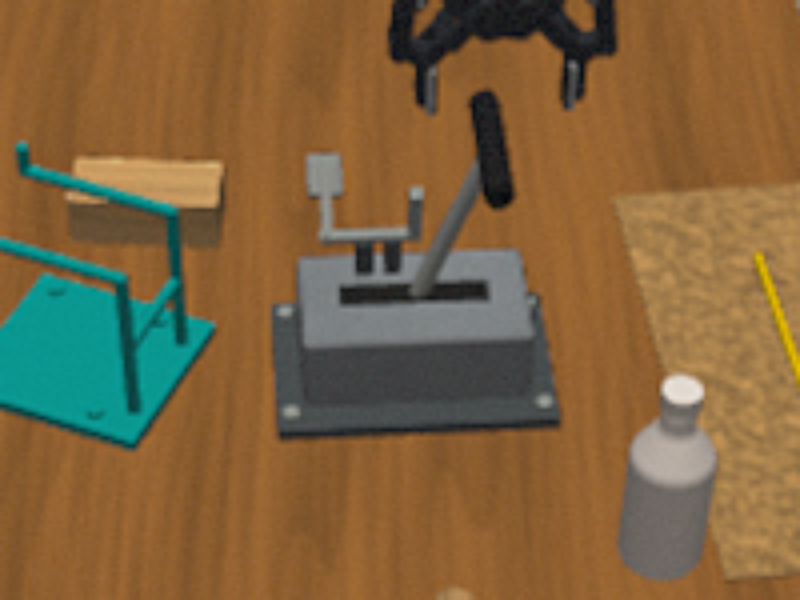

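The catch stays over. Descending and gripping the crossbar.

drive_tool --gripper '[0,0,0,0,0,0,1,1,1,1,1,1,1,1,1,1,1,1]' --pt "0.0005 0.015 0" --pt "0 0.015 0" --pt "0 0.015 0" --pt "0 0.012 0" --pt "0 0.01 0" --pt "0 0 0" --pt "0 0 0" --pt "0 0 0" --pt "0 0 0" --pt "0 0 0" --pt "0 0 0" --pt "0 0 0" --pt "0 0 0" --pt "0 0 0" --pt "0 0 0" --pt "0 0 0" --pt "0 0 0" --pt "0 0 0" --turn '[0,0,0,0,0,0,0,0,0,0,0,0,0,0,0,0,0,0]' --force 40

```text
time_s: 24.13
eef_pos: [641.3, 167.5, 193.8]
ee_rot: [0.707, -0.707, -0.019, 0.018]
force: [3.6, 0.4, 4.9]
grip_width: 0.244
```

```bash
python3 v.py 10; python3 -c "
import numpy as np
# arc relative, per 8 steps
a=np.linspace(-.35,.56,15);x=150*np.sin(a);z=150*np.cos(a)
print([(round(dx,1),round(-dz,1)) for dx,dz in zip(-np.diff(x),np.diff(z))],x[0]-x[-1],z[-1]-z[0])"
```

```text
pos [641.3 167.5 193.8] yaw 3.0 turn -0.0 offset mm [-109.3, 53.8, 80.3] t 24.13 F [3.6 0.4 4.9] gw 0.244
[(np.float64(-9.3), np.float64(-3.0)), (np.float64(-9.4), np.float64(-2.4)), (np.float64(-9.6), np.float64(-1.8)), (np.float64(-9.7), np.float64(-1.2)), (np.float64(-9.7), np.float64(-0.6)), (np.float64(-9.7), np.float64(0.1)), (np.float64(-9.7), np.float64(0.7)), (np.float64(-9.7), np.float64(1.3)), (np.float64(-9.5), np.float64(2.0)), (np.float64(-9.4), np.float64(2.6)), (np.float64(-9.2), np.float64(3.2)), (np.float64(-9.0), np.float64(3.8)), (np.float64(-8.7), np.float64(4.3)), (np.float64(-8.4), np.float64(4.9))] -131.11260080645022 -13.817640275094405
```

View pics/s10z.png

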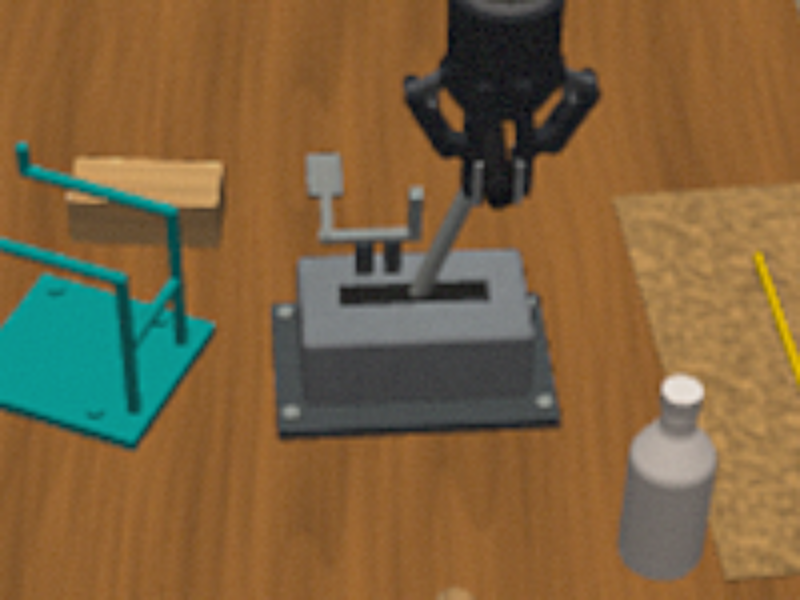

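Crossbar gripped. Pulling along the arc, stopping just short.

drive_tool --gripper '[1,1,1,1,1,1,1,1,1,1,1,1,1,1]' --pt "-0.0093 -0.003 0" --pt "-0.0094 -0.0024 0" --pt "-0.0096 -0.0018 0" --pt "-0.0097 -0.0012 0" --pt "-0.0097 -0.0006 0" --pt "-0.0097 0.0001 0" --pt "-0.0097 0.0007 0" --pt "-0.0097 0.0013 0" --pt "-0.0095 0.002 0" --pt "-0.0094 0.0026 0" --pt "-0.0092 0.0032 0" --pt "-0.009 0.0038 0" --pt "0 0 0" --pt "0 0 0" --turn '[0,0,0,0,0,0,0,0,0,0,0,0,0,0]'

```text
time_s: 25.35
eef_pos: [528.0, 161.6, 189.9]
ee_rot: [0.707, -0.707, -0.02, 0.017]
force: [4.2, 1.7, 8.8]
grip_width: 0.245
```

drive_tool --gripper '[1,1,1,1,1,1]' --pt "-0.0045 0.0021 0" --pt "-0.0044 0.0022 0" --pt "-0.0042 0.0023 0" --pt "0 0 0" --pt "0 0 0" --pt "0 0 0" --turn '[0,0,0,0,0,0]'

```text
time_s: 25.85
eef_pos: [515.1, 160.9, 183.6]
ee_rot: [0.707, -0.707, -0.02, 0.017]
force: [2.4, -0.0, 11.5]
grip_width: 0.244
```

```bash
python3 v.py 11; python3 -c "
from h import *
c=np.cos(np.radians(3));s=np.sin(np.radians(3))
d=ctrl.sense()['eef_pos']-np.array([588,196.4,0]);print('station x',d[0]*c+d[1]*s,'z grasp',d[2]+19,'lean from x',np.arcsin((d[0]*c+d[1]*s)/150))"
```

```text
pos [515.1 160.9 183.6] yaw 3.0 turn -0.0 offset mm [17.1, 43.6, 80.3] t 25.85 F [ 2.4 -0.  11.5] gw 0.244
station x -74.60824724851196 z grasp 202.5645977281884 lean from x -0.5205856777619408
```

View pics/s11z.png

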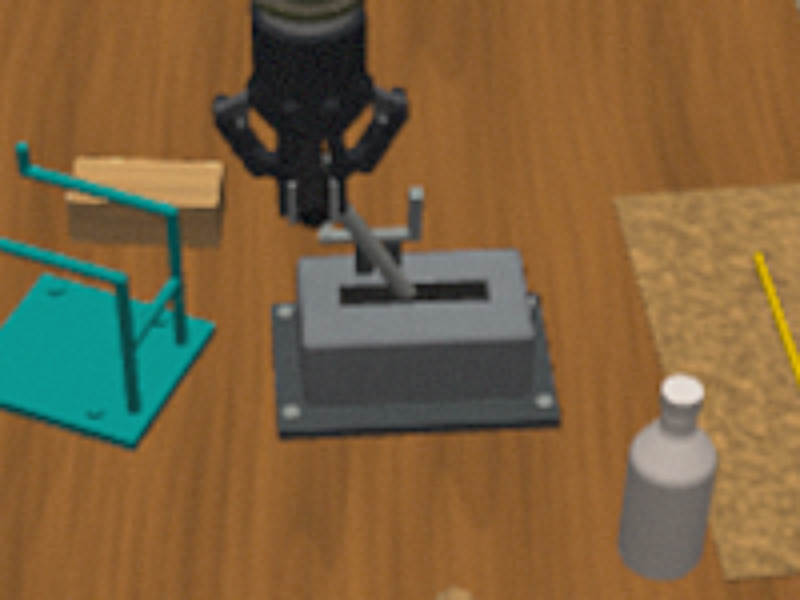

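Lever at about 0.87 rad. Creeping to the stop while watching the force.

drive_tool --gripper '[1,1,1,1]' --pt "-0.002 0.0011 0" --pt "-0.002 0.0011 0" --pt "0 0 0" --pt "0 0 0" --turn '[0,0,0,0]'

```text
time_s: 26.23
eef_pos: [511.6, 160.7, 181.2]
ee_rot: [0.707, -0.707, -0.02, 0.017]
force: [6.6, 1.1, 9.0]
grip_width: 0.242
```

drive_tool --gripper '[1,1,1,1]' --pt "-0.0015 0.0008 0" --pt "0 0 0" --pt "0 0 0" --pt "0 0 0" --turn '[0,0,0,0]'

```text
time_s: 26.57
eef_pos: [511.4, 160.7, 181.0]
ee_rot: [0.707, -0.707, -0.022, 0.015]
force: [10.9, 1.7, 9.5]
grip_width: 0.249
```

The stop is felt: force rises with no travel. Holding, then a final check.

drive_tool --gripper '[1,1,1,1,1,1,1,1,1,1,1,1]' --pt "0 0 0" --pt "0 0 0" --pt "0 0 0" --pt "0 0 0" --pt "0 0 0" --pt "0 0 0" --pt "0 0 0" --pt "0 0 0" --pt "0 0 0" --pt "0 0 0" --pt "0 0 0" --pt "0 0 0" --turn '[0,0,0,0,0,0,0,0,0,0,0,0]'

```text
time_s: 27.57
eef_pos: [511.4, 160.7, 181.1]
ee_rot: [0.707, -0.707, -0.022, 0.015]
force: [11.2, 1.9, 9.6]
grip_width: 0.245
```

```bash
python3 v.py 12; python3 -c "
from h import *
c=np.cos(np.radians(3));s=np.sin(np.radians(3))
d=ctrl.sense()['eef_pos']-np.array([588,196.4,0]);print('lean from x',np.arcsin((d[0]*c+d[1]*s)/150))
for q in('handle','glue','offcut','square'):print(q,[(round(r['score'],2),towld('side',r['centre']).round(0).tolist()) for r in ctrl.pinpoint('side',q)[:2]])"
```

```text
pos [511.4 160.7 181.1] yaw 2.98 turn -0.02 offset mm [20.9, 41.1, 80.3] t 27.57 F [11.2  1.9  9.6] gw 0.245
lean from x -0.5498716455577484
handle [(0.86, [581.0, -237.0, 152.0])]
glue [(0.92, [757.0, 10.0, 0.0]), (0.35, [582.0, -236.0, 156.0])]
offcut [(0.91, [378.0, 374.0, 4.0])]
square [(0.63, [350.0, -445.0, 3.0])]
```

View pics/s12.png

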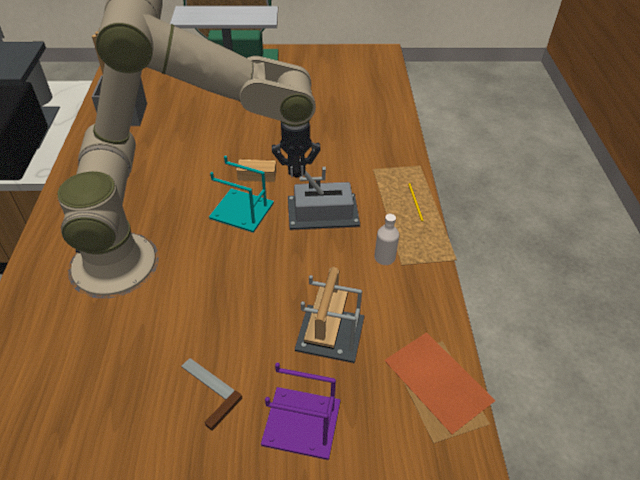

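The block hangs on the grey hook (330,305). The lever is pulled over and held (297,170), and the bystanders are unmoved. Handing in.

```bash
python3 -c "
from rig import ctrl
print(ctrl.finish_job())"
```

```text
the job is handed in; nothing more can be done
None
```

I hung the push block, flipped the catch to its far stop and pulled the lever to its stop, in that order. The job was handed in at about 28 s with the gripper still holding the lever; no verdict is reported.

- **Push block:** It hangs by its bar across both prongs of the grey hook, let go. The last look put the bar centre at about (581, -237, 152) mm, against a seat of (582, -241, 156) worked out from the depth readings. That height sits near the low end of the 148–168 mm band. Camera error is about 4 mm, and an earlier reading gave 154 mm.
- **Catch:** I pushed it until it resisted with 9 N and moved no further. A picture after I let go showed it staying over. In the last picture the gripper hides the paddle, so only the raised toe can be checked there.
- **Lever:** The tool position gives a lean of 0.55 rad, which is a lever angle of about 0.90. The pulling force rose to 11 N with no further travel, and the reading was steady over a 1 s hold.
- **Bystanders:** Glue, offcut and try square read within about 6 mm of where they started, which is about the measurement error.

No check failed. The only disagreement was a few mm between the networks' points and the depth readings for the station and paddle.

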